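Hook and seat the headstock template in the peg-fitting jig

TASK

Pick up the walnut headstock template by its grip bar, tilt it so the tongue points down, hook the tongue under the steel ledge of the green jig and push it in until you feel it press against the hidden stop. Then swing it down flat onto the jig floor, press it firmly (about 8 N) against the stop once more as it lies flat, and let go. Be gentle: never force the template against jig or stop with more than about 18 N, and leave the other things on the table where they are.

Things in the scene. Friction and masses are not known exactly. Their poses are not given: they have to be found in the camera images.
- template: Loose walnut template, 0.2 to 0.4 kg, flat on the table at the start, z up. Origin at the CENTRE of its upright aluminium grip bar: 16 (x) by 50 (y) by 44 mm high. The bar stands on a walnut plate: x from -52 to +48 mm, 80 mm wide (y), 8 mm thick, its top 22 and its underside 30 mm below the origin. A tongue juts from the plate's -x edge. The brass dots are inlays.
- tongue_tip (a point): Middle of the lower edge of the tongue's end, at (-82, 0, -30) mm in the template's axes. The tongue is 50 mm wide, 5 mm thick, flush with the plate's underside, 30 mm long; the template is 130 mm long overall.
- jig: Fixed green jig, 193 by 104 mm, floor 12 mm above the table. Origin at table height under the middle of the ledge's mouth edge; z up, +x from ledge to far wall. The template goes in with its axes along the jig's, tongue to -x. Brass cheeks 8 mm above the floor, inner faces at y = +-43 mm, x from 34 to 121 mm: 3 mm play each side. Brass far wall 12 mm above the floor, inner face at x = 121 mm.
- ledge_mouth (a point): Middle of the steel ledge's lower mouth edge, 26 mm above the table (14 mm above the floor); jig axes. The ledge runs from here 34 mm to -x, its top 33 mm above the table; the slot under it opens to +x, 86 mm wide. The far wall bars the template from going in flat: with tongue low and far end raised 8 to 15 degrees it enters to the stop, then swings down about the tongue's end.
- seat (a point): Point 63 mm in +x from the mouth edge, 42 mm above the table; jig axes. When the template is seated its grip bar's centre is at this height, and within 7 mm of this point along x, depending on the stop's setting.
- stop_block: Dark block with a brass knob behind the ledge, fixed to the jig; origin 47 mm behind the mouth edge at table height. It carries a rigid steel stop bar, 56 mm wide, hidden in the slot. Its face was set anywhere from 12 to 26 mm inside the mouth edge and is not reported: the tongue's end must find it by feel. It does not yield to pushes below 100 N.
- peg_a: Pale peg blank lying flat, 64 mm long, 22 mm wide, 10 mm high; bystander. Origin at table level, 20 mm from the middle of its head.
- peg_b: The other peg blank, same size; bystander.
- saddle: Round bone saddle disc, 32 mm across, 8 mm high; origin under its centre; bystander.
- burnisher: Oil-can-shaped tin burnisher, 52 mm across, 85 mm high, standing; origin under its centre; bystander.
- mallet: Small hammer, 180 mm long, lying on the table; bystander.
Not all that is in view belongs to the job. Several things look just like the template: the one meant starts nearest to the robot's base. Of the things that look like the jig, the smaller one is meant.

How it is judged:
On the way, in this order (a step that is already met when the one before it is completed fails the run):
1. tilted at least 4 degrees with the tongue under the ledge, the template presses against the hidden stop (over 2 N) (contact force between template and stop_block above 2 N and angle between template's own z axis and vertical above 0.07 rad and x of tongue_tip in the frame of jig below -0.008 m and z of tongue_tip in the frame of jig below 0.024 m), for 0.1 s.
2. swung down flat in the jig, it still presses, or presses again, against the stop (over 1.5 N) (contact force between template and stop_block above 1.5 N and angle between template's own z axis and vertical below 0.04 rad and z of template in the frame of jig between 0.04 and 0.0445 m and x of template in the frame of jig between 0.053 and 0.0755 m and y of template in the frame of jig between -0.006 and 0.006 m and x of tongue_tip in the frame of jig below -0.006 m), for 0.1 s.
At the end, for the whole second after the job is handed in: The template lies at rest and released in the jig: flat within 2.3 degrees, on the floor within about 2.5 mm, tongue at least 6 mm under the ledge, centred within 6 mm (angle between template's own z axis and vertical below 0.04 rad and z of template in the frame of jig between 0.04 and 0.0445 m and x of template in the frame of jig between 0.053 and 0.0755 m and y of template in the frame of jig between -0.006 and 0.006 m and x of tongue_tip in the frame of jig below -0.006 m and angle between the x axis of template and the x axis of jig, either way round below 0.08 rad and linear speed of template below 0.02 m/s and contact force between template and the fingers below 0.05 N); the robot touches nothing.
It fails at once if the template is forced against the stop with more than 20 N, or against the rest of the jig with more than 25 N (contact force between template and stop_block above 20 N or contact force between template and jig above 25 N).
It fails at once if a bystander is moved more than 20 mm (distance of any of peg_a, peg_b, saddle, burnisher, mallet from where it was at the start of the episode above 0.02 m).
It also fails if it takes over 67 s, if anything falls off the work surface, if the arm or the gripper's body presses on something with over 40 N, if the wrist force passes 120 N, or if a joint passes its speed limit or range.

ROBOT

A 7-joint arm with a two-finger parallel gripper is mounted at the origin on the work surface. World frame = base frame: x ahead of the robot, y to its left, z up, the work surface at z = 0. Lengths are in m, angles in rad, forces in N, time in s.
With the tool pointing down it reaches from about 0.4 to 0.85 m from the base axis. Payload 10.4 kg.
Tool frame: the origin (TCP) lies between the finger pads; the fingertips stand 22 mm ahead of it and the grasp point (between the pads) lies 3 mm ahead of it; z points along the fingers, y is the line along which they close (so a half turn about z gives the same grasp; the last joint's range is limited). The gripper opens to 87 mm and grips with 3 to 60 N. Pads are 19 mm wide; open, the fingers measure 117 mm over their backs; the gripper's body (75 mm by 190 mm) begins 51 mm behind the grasp point.
Start: joints at [1.304, 0.332, -0.065, 1.46, 0.022, 1.35, -0.088], TCP at [0.151, -0.607, 0.245] pointing down, gripper open.
Joint ranges: [-2.6, 2.6], [-0.5, 2.12], [-1.47, 1.34], [0.16, 2.42], [-1.27, 4.41], [0.06, 2.06], [-2.6, 2.6]. Speed limits (rad/s): [2.22, 2.22, 2.79, 2.79, 3.14, 3.14, 3.14].

INTERFACE

Orientations are given as a unit quaternion [x, y, z, w].
In Python, from bench import env, kin, state, optics gives the robot as it stands. Calls block until the motion is done:
- env.goto(position, orientation): joint-space move of the TCP to a pose.
- env.move_linear(position, rot=None, v=0.15, force_limit=None): straight line of the TCP; rot=None keeps the orientation; v is the mean speed in m/s. With force_limit (N) it stops when the force on the tool has changed by that much, and returns True; else False.
- env.set_joints(angles): joint-space move.
- env.set_gripper(opening): finger opening in m; the grip force is fixed at half the most; returns when the fingers have stopped.
- env.sleep(seconds).
- kin.solve_ik(position, orientation): joint angles nearest the present ones, or None.
- state(): the state.
- optics.capture(name): name is "scene" or "top" or "wrist"; returns a dict with "image" (400x640x3 uint8, red, green, blue), "mtx" (3x3 intrinsics, pixels), "R" (3x3) and "t" (3): a world point X has camera coordinates R X + t. Camera axes: x right, y down, z forward; pixel columns grow to the right and rows downward; lengths in m; the calibration is good to about 2 mm. The wrist camera is an equidistant fisheye: a pixel r from the principal point sees the ray r / f radians off the axis. A picture is of the moment at which its call begins. There is no depth.
A pose or a line that the arm cannot do raises env.Unreachable and nothing moves.
- env.job_done(): hands the job in; it is judged then, once.
The state is a dict: "time": time; "qpos": joint angles; "dq": joint speeds; "effort": joint torques, N m; "tool_pos": TCP position; "eef_rot": TCP orientation; "wrist_force": force on the tool from outside, world axes, zero at the start; "ft_torque": the same for the moment, N m; "opening": finger opening in m; "finger_force": force on a finger pad.
Only numpy, scipy, OpenCV 4.12 (cv2) and the standard library are available. Lean on these libraries where they do the work, as an engineer would, in place of code of your own. Each camera call takes 0.05 s, during which the arm holds its last target. There are 200 camera calls.

## Working session

There is one attempt and no reset: what is moved stays moved. The work goes in short steps, each a Python script; the robot and the scene stay as the last script left them, time stands still between calls to the robot, and variables do not carry over. Pictures are saved under pics/ and viewed, at most 10 in all, crops included, and the job is handed in when it is done.

```bash
mkdir -p pics; ls
python3 - <<'E'
from bench import env,kin,state,optics
import cv2,numpy as np
for n in("scene","top"):
    c=optics.capture(n); cv2.imwrite(f"pics/{n}0.png",c["image"][:,:,::-1]); np.savez(f"{n}0.npz",**c)
    print(n,c["mtx"].tolist(),(-c["R"].T@c["t"]).round(3))
s=state();print(s["time"],s["tool_pos"],s["eef_rot"],s["wrist_force"])
E
```

```text
pics
scene [[444.70194587731396, 0.0, 317.3279721181789], [0.0, 444.70194587731396, 197.2655175802529], [0.0, 0.0, 1.0]] [1.501 0.231 0.835]
top [[435.1277824722598, 0.0, 314.2064308998057], [0.0, 435.1277824722598, 198.8842137207385], [0.0, 0.0, 1.0]] [ 0.4   -0.027  1.103]
0.1 [ 0.15075999 -0.60622022  0.24383971] [ 9.92580233e-01  1.21589797e-01 -1.14087251e-04 -6.23253395e-04] [ 0.24915218 -0.62278395 -0.50053614]
```

View pics/top0.png

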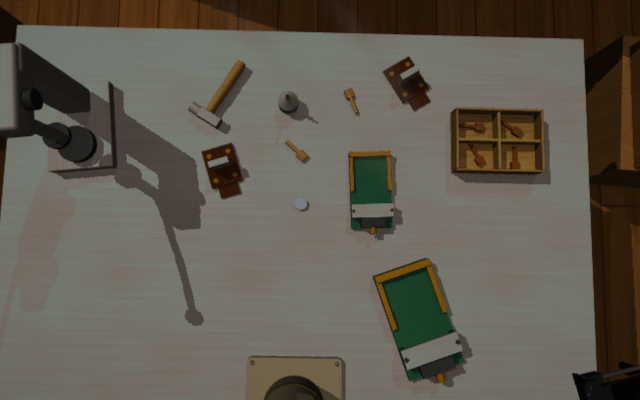

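View pics/scene0.png

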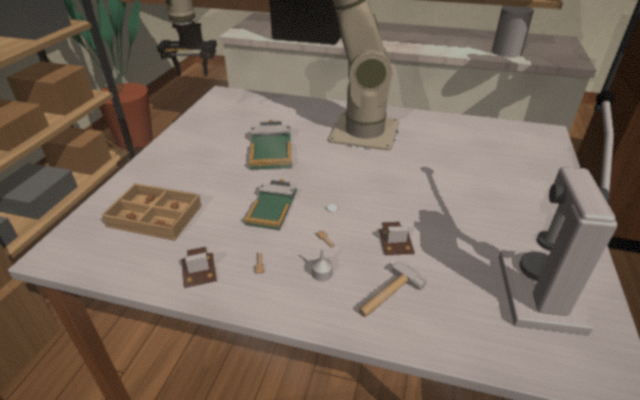

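Templates: A at top-view (222,168) and B at (407,83). A is nearer the base (base at about (295,390)), so A fits. Jigs: a small one at (371,190), about 78 px long (193 mm at about 400 px/m), and a large one at (420,320). The small one fits. Next I'll confirm both in a crop and take coarse poses.

```bash
cat > h.py <<'E'
import numpy as np,cv2
from scipy.spatial.transform import Rotation as Rot
def ray(c,px,fish=False):
    K=c["mtx"]; a=(np.array(px,float).reshape(-1,2)-K[:2,2])/np.diag(K)[:2]
    if fish:
        r=np.linalg.norm(a,axis=1,keepdims=True)+1e-12
        d=np.hstack([a/r*np.sin(r),np.cos(r)])
    else: d=np.hstack([a,np.ones((len(a),1))])
    return -c["R"].T@c["t"], d@c["R"]
def plane(c,px,z,fish=False):
    o,d=ray(c,px,fish); return o+d*((z-o[2])/d[:,2:])
def proj(c,X,fish=False):
    p=np.atleast_2d(X)@c["R"].T+c["t"]; K=c["mtx"]
    if fish:
        n=np.linalg.norm(p[:,:2],axis=1,keepdims=True)+1e-12; a=p[:,:2]/n*np.arctan2(n,p[:,2:])
    else: a=p[:,:2]/p[:,2:]
    return a*np.diag(K)[:2]+K[:2,2]
def quat(yaw,tilt=0):
    # tool down, closing axis y' at yaw; Rz(yaw)*Ry(tilt)*Rx(pi)
    return (Rot.from_euler('z',yaw)*Rot.from_euler('y',tilt)*Rot.from_euler('x',np.pi)).as_quat()
E
python3 - <<'E'
from h import *
c=dict(np.load("top0.npz")); im=c["image"]
crop=lambda x0,y0,w,h:cv2.resize(im[y0:y0+h,x0:x0+w,::-1],None,fx=4,fy=4,interpolation=cv2.INTER_CUBIC)
cv2.imwrite("pics/crop.png",np.hstack([crop(185,130,80,100),crop(330,140,80,100)]))
print(plane(c,[[222,168],[218,161],[230,189],[407,83]],0.03).round(3),plane(c,[[372,205],[370,155],[420,320]],0.02).round(3))
E
```

```text
[[ 0.575  0.19   0.03 ]
 [ 0.592  0.201  0.03 ]
 [ 0.523  0.169  0.03 ]
 [ 0.803 -0.271  0.03 ]] [[ 0.491 -0.185  0.02 ]
 [ 0.617 -0.179  0.02 ]
 [ 0.211 -0.304  0.02 ]]
```

View pics/crop.png

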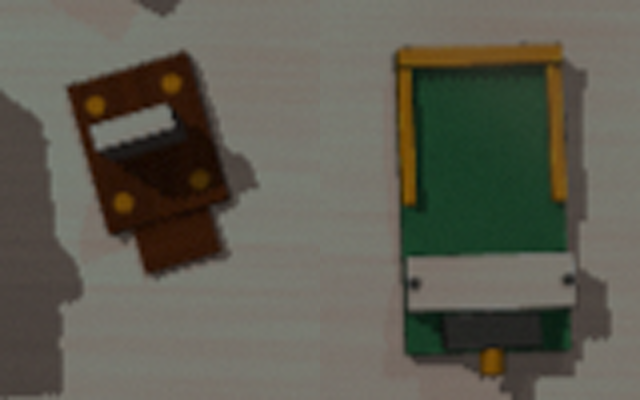

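The crop confirms both. Template A has its bar and four brass dots, with the tongue towards the robot. The small jig has its ledge at crop row 280, and its +x points away from the robot. Next come closer looks with the wrist camera.

```bash
cat >> h.py <<'E'
def tool(bar,psi,tilt=0,up=0.005,s=-1):
    """TCP pose for the template's bar centre at bar, yaw psi, far end raised by tilt"""
    Rt=Rot.from_euler('z',psi)*Rot.from_euler('y',-tilt)
    q=(Rt*Rot.from_euler('z',s*np.pi/2)*Rot.from_euler('x',np.pi)).as_quat()
    return np.array(bar)+Rt.apply([0,0,up]),q
E
python3 - <<'E'
from h import *
from bench import env,kin,state,optics
for s in(-1,1):
    for b,p in(([.55,-.183,.25],.05),([.58,.193,.25],.27)):
        for t in (0,.2):
            print(s,p,t,np.round(kin.solve_ik(*tool(b,p,t,s=s)),2) if kin.solve_ik(*tool(b,p,t,s=s)) is not None else None)
E
```

```text
-1 0.05 0 [-0.66  0.4   1.17  1.62 -0.37  1.38 -2.54]
-1 0.05 0.2 [-0.88  0.2   1.31  1.78 -0.31  1.14 -2.58]
-1 0.27 0 [ 0.51  0.69 -1.39  1.44  0.68  1.56  2.57]
-1 0.27 0.2 None
1 0.05 0 [ 0.8   0.3  -0.68  1.54  0.19  1.37  0.16]
1 0.05 0.2 [ 0.86  0.14 -0.63  1.71  0.03  1.13  0.28]
1 0.27 0 [ 0.48  0.62 -1.29  1.44  0.59  1.52 -0.52]
1 0.27 0.2 [ 0.33  0.25 -0.86  1.63  0.26  1.15 -0.31]
```

```bash
sed -i 's/s=-1):/s=1):/' h.py
python3 - <<'E'
from h import *
from bench import env,kin,state,optics
ims=[]
for n,b,p in(("jig",[.53,-.183,.26],.05),("tem",[.57,.193,.22],.27)):
    env.goto(*tool(b,p)); env.sleep(.2)
    c=optics.capture("wrist"); np.savez(n+".npz",**c); ims.append(c["image"][:,:,::-1])
    print((-c["R"].T@c["t"]).round(3),c["R"].round(2).tolist(),c["mtx"][0,0],state()["tool_pos"],state()["time"])
cv2.imwrite("pics/wr1.png",cv2.resize(np.vstack(ims),None,fx=.75,fy=.75))
E
```

```text
[ 0.527 -0.121  0.405] [[1.0, 0.05, -0.0], [0.05, -0.97, 0.24], [0.01, -0.24, -0.97]] 309.70691628693146 [ 0.52986565 -0.183501    0.26493445] 2.4
[0.554 0.253 0.365] [[0.96, 0.26, 0.0], [0.26, -0.94, 0.24], [0.06, -0.23, -0.97]] 309.70691628693146 [0.57036649 0.19202722 0.22506407] 4.0667
```

View pics/wr1.png

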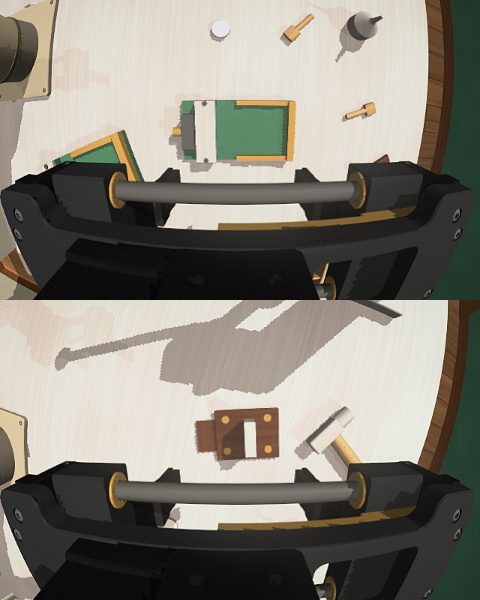

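Both are clear. In this composite (0.75 scale) the jig ledge is at (203,130), the far wall at (290,130), the template plate at (247,433) and its tongue at (205,436). Next I'll extract poses with masks and rays.

```bash
cat > meas.py <<'E'
from h import *
def biggest(m):
    k=cv2.findContours(m.astype(np.uint8),cv2.RETR_EXTERNAL,cv2.CHAIN_APPROX_NONE)[0]
    return max(k,key=cv2.contourArea)[:,0,:]
def rect(P):
    (cx,cy),(w,h),a=cv2.minAreaRect((P[:,:2]*1000).astype(np.float32)); 
    b=cv2.boxPoints(((cx,cy),(w,h),a)); i=int(np.linalg.norm(b[1]-b[0])<np.linalg.norm(b[2]-b[1]))
    d=(b[1]-b[0],b[2]-b[1])[i]; return (cx,cy),sorted((w,h)),np.degrees(np.arctan2(d[1],d[0]))%180
def hsv(c): return [x.astype(int) for x in cv2.split(cv2.cvtColor(c["image"],cv2.COLOR_RGB2HSV))]
def roi(c,ctr,r,z):
    m=np.zeros(c["image"].shape[:2],np.uint8); p=proj(c,[*ctr,z],True)[0]
    cv2.circle(m,tuple(int(v) for v in p),r,1,-1); return m>0
E
python3 - <<'E'
from meas import *
c=dict(np.load("tem.npz")); h,s,v=hsv(c); m=roi(c,(.57,.19),75,0)&(s>75)
m=cv2.morphologyEx(m.astype(np.uint8),cv2.MORPH_OPEN,np.ones((3,3)))
k=biggest(m); print("tem",rect(plane(c,k,.006,True)),k.min(0),k.max(0))
w=biggest(roi(c,(.57,.19),60,0)&(s<50)&(v>150)&(cv2.drawContours(np.zeros_like(m),[k],-1,1,-1)>0))
print("bar",rect(plane(c,w,.052,True)))
hull=cv2.convexHull(k);out1=cv2.drawContours(c["image"][:,:,::-1].copy(),[k],-1,(0,0,255),1);cv2.drawContours(out1,[w],-1,(255,0,0),1)
c=dict(np.load("jig.npz")); h,s,v=hsv(c); r=roi(c,(.52,-.183),100,0)
g=r&(h>60)&(h<95)&(s>90); b=r&(h>12)&(h<28)&(s>130)
kg=biggest(g);kb=biggest(b);out2=c["image"][:,:,::-1].copy()
al=biggest(cv2.morphologyEx((g|b).astype(np.uint8),cv2.MORPH_CLOSE,np.ones((3,3))))
st=roi(c,(.49,-.183),40,.03)&(s<40)&(v>150)
# steel ledge: pale region between the green parts (inside hull of green+brass)
hu=cv2.drawContours(np.zeros_like(g,np.uint8),[cv2.convexHull(np.argwhere(g)[:,::-1].astype(np.int32))],-1,1,-1)>0
ks=biggest(cv2.morphologyEx((st&hu).astype(np.uint8),cv2.MORPH_OPEN,np.ones((5,5))))
print("floor",rect(plane(c,kg,.012,True)));print("brass",rect(plane(c,kb,.022,True)));print("ledge",rect(plane(c,ks,.033,True)))
for k,q in((kg,(0,0,255)),(kb,(255,0,255)),(ks,(255,0,0))):cv2.drawContours(out2,[k],-1,q,1)
z=lambda o,x,y,w,h:cv2.resize(o[y:y+h,x:x+w],(w*4,h*4),interpolation=cv2.INTER_NEAREST)
cv2.imwrite("pics/det.png",np.hstack([z(out1,245,125,130,110)[:, :390],z(out2,215,115,200,110)])[:600,:1190]) if 0 else cv2.imwrite("pics/det.png",np.vstack([cv2.resize(out1[130:225,245:385],(800,543))[:290*2:2],cv2.resize(out2[120:225,215:405],(800,326*1))])[:598])
E
```

```text
tem ((571.6293334960938, 189.9008026123047), [79.86167907714844, 129.13690185546875], np.float32(18.363476)) [261 144] [371 212]Traceback (most recent call last):
  File "<stdin>", line 5, in <module>
  File "meas.py", line 4, in biggest
    return max(k,key=cv2.contourArea)[:,0,:]
           ~~~^^^^^^^^^^^^^^^^^^^^^^^
ValueError: max() iterable argument is empty
```

```bash
cat > m2.py <<'E'
from meas import *
c=dict(np.load("tem.npz")); h,s,v=hsv(c); out1=c["image"][:,:,::-1].copy()
m=roi(c,(.57,.19),75,0)&(s>75)
m=cv2.morphologyEx(m.astype(np.uint8),cv2.MORPH_OPEN,np.ones((3,3)))
k=biggest(m);cv2.drawContours(out1,[k],-1,(0,0,255),1)
p=proj(c,[.568,.19,.052],True)[0].astype(int);print("bar hsv",h[p[1],p[0]],s[p[1],p[0]],v[p[1],p[0]])
c=dict(np.load("jig.npz")); h,s,v=hsv(c); r=roi(c,(.52,-.183),100,0);out2=c["image"][:,:,::-1].copy()
g=r&(h>60)&(h<95)&(s>90); b=r&(h>12)&(h<28)&(s>130)
kg=biggest(g);kb=biggest(b)
ks=biggest(cv2.morphologyEx((roi(c,(.492,-.183),26,.033)&(s<40)&(v>120)).astype(np.uint8),cv2.MORPH_OPEN,np.ones((3,3))))
for n,k,z in(("floor",kg,.012),("brass",kb,.022),("ledge",ks,.033)):print(n,rect(plane(c,k,z,True)))
for k,q in((kg,(0,0,255)),(kb,(255,0,255)),(ks,(255,0,0))):cv2.drawContours(out2,[k],-1,q,1)
a=cv2.resize(out1[130:225,245:385],None,fx=3,fy=3,interpolation=0);b=cv2.resize(out2[120:225,215:405],None,fx=3,fy=3,interpolation=0)
o=np.zeros((600,570,3),np.uint8);o[:285,:420]=a;o[285:,:]=b;cv2.imwrite("pics/det.png",o)
E
python3 m2.py
```

```text
bar hsv 11 92 83
floor ((525.1624755859375, -135.7340545654297), [2.2577555179595947, 5.675788402557373], np.float32(119.08612))
brass ((578.7850952148438, -182.1103973388672), [98.24644470214844, 103.93803405761719], np.float32(93.58762))
ledge ((478.14093017578125, -182.93785095214844), [34.51163864135742, 62.11192321777344], np.float32(92.96735))
```

View pics/det.png

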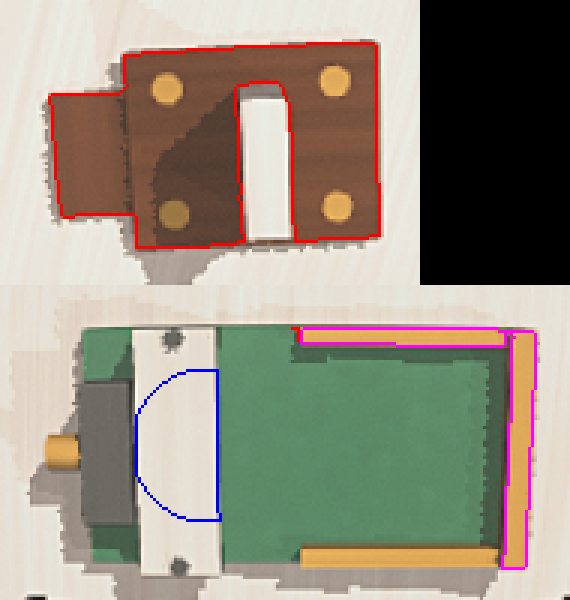

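The detections fit: the template outline is clean and gives 79.9 x 129.1 mm. The ledge mouth edge runs from crop (216,330) to (221,575), and the brass wall and cheeks are visible. I'll fit lines for the jig.

Run:
```python
from meas import *
c=dict(np.load("jig.npz")); h,s,v=hsv(c); 
o=lambda L:[(215+u/3-.33,120+(w-285)/3-.33) for u,w in L]
P=lambda L,z:(plane(c,o(L),z,True)[:,:2]*1000).round(1)
print("floor hsv",h[165,320],s[165,320],v[165,320])
# subpixel mouth edge: per row, steel->green saturation crossing
pts=[]
for r in range(140,212):
    row=s[r,275:300].astype(float); i=np.argmax(row>60)
    if 0<i: pts.append((275+i-1+(60-row[i-1])/(row[i]-row[i-1]),r))
X=plane(c,pts,.033,True)[:,:2]*1000
L=cv2.fitLine(X.astype(np.float32),cv2.DIST_HUBER,0,.01,.01).ravel();print("mouth",L.round(3),X[[0,-1]].round(1),np.degrees(np.arctan2(L[1],L[0])))
print("ledge ends R",P([(216,330),(221,575)],.033),"L",P([(133,331),(141,576)],.033))
print("wall outer",P([(537,332),(525,568)],.024),"wall inner top",P([(511,334),(502,566)],.024))
print("cheek+ out",P([(300,328),(505,328)],.020),"in",P([(300,345),(503,347)],.020))
print("cheek- in",P([(301,548),(498,548)],.020),"out",P([(301,566),(498,567)],.020))
```

```text
floor hsv 67 84 137
mouth [ 4.80000e-02 -9.99000e-01  4.95959e+02 -1.86262e+02] [[ 494.  -141.5]
 [ 498.1 -229.8]] -87.22096
ledge ends R [[ 492.8 -135.1]
 [ 497.9 -236.8]] L [[ 459.1 -136.5]
 [ 463.8 -239.1]]
wall outer [[ 624.6 -128.5]
 [ 629.  -230.4]] wall inner top [[ 613.5 -130.2]
 [ 618.6 -230. ]]
cheek+ out [[ 526.2 -133.4]
 [ 611.7 -128. ]] in [[ 526.5 -140.4]
 [ 611.4 -136. ]]
cheek- in [[ 531.  -227. ]
 [ 616.9 -223. ]] out [[ 531.4 -235.1]
 [ 617.8 -231.6]]
```

```bash
cat >> h.py <<'E'
J0=np.array([.4953,-.1857,0]); JP=.050
def jp(x,z,tilt,y=0,up=0.005):
    """TCP pose from the tongue tip (x,z) in jig axes, mm, tilt in rad"""
    tip=np.array([x,y,z])/1000; bar=tip-Rot.from_euler('y',-tilt).apply([-.082,0,-.030])
    return tool(J0+Rot.from_euler('z',JP).apply(bar),JP,tilt,up)
E
python3 - <<'E'
from h import *
from bench import env,kin,state,optics
B=np.array([.5877,.1953,.03]); psi=np.radians(18.36)
env.set_gripper(.05)
env.goto(*tool(B+[0,0,.09],psi)); env.move_linear(tool(B,psi)[0],v=.08,force_limit=5)
print(state()["tool_pos"],state()["wrist_force"])
env.set_gripper(0); s=state(); print(s["opening"],s["finger_force"],s["wrist_force"],s["time"])
env.move_linear(tool(B+[0,0,.17],psi)[0],v=.12)
s=state();print(s["opening"],s["wrist_force"],s["tool_pos"])
env.goto(*jp(10,90,np.radians(10))); env.sleep(.3)
s=state();print(s["opening"],s["wrist_force"],s["tool_pos"],s["time"], jp(10,90,np.radians(10))[0])
for n in("wrist","top","scene"):
    c=optics.capture(n);cv2.imwrite(f"pics/a_{n}.png",c["image"][:,:,::-1]);np.savez(f"a_{n}.npz",**c)
w=cv2.imread("pics/a_wrist.png");t=cv2.imread("pics/a_top.png");q=cv2.imread("pics/a_scene.png")
r=lambda i:cv2.resize(i,(400,300))
cv2.imwrite("pics/a.png",np.vstack([np.hstack([r(w),r(t[120:270,300:450])]),np.hstack([r(q[140:260,200:360]),r(t)])]))
E
```

```text
[0.58802625 0.19549292 0.03557805] [-0.1913241  -0.28207011  0.39366765]
0.015837109787932617 29.997950443066657 [ 0.31322405  0.455183   -0.47957974] 7.4167
0.015229436413537866 [-0.50504989 -0.21408486 -2.77384509] [0.58740352 0.19509645 0.20418323]
0.015999413980895546 [-0.14901776 -0.45152491 -2.92844113] [ 0.58013571 -0.18073017  0.13878405] 10.7083 [ 0.57987073 -0.18146794  0.13870742]
```

View pics/a.png

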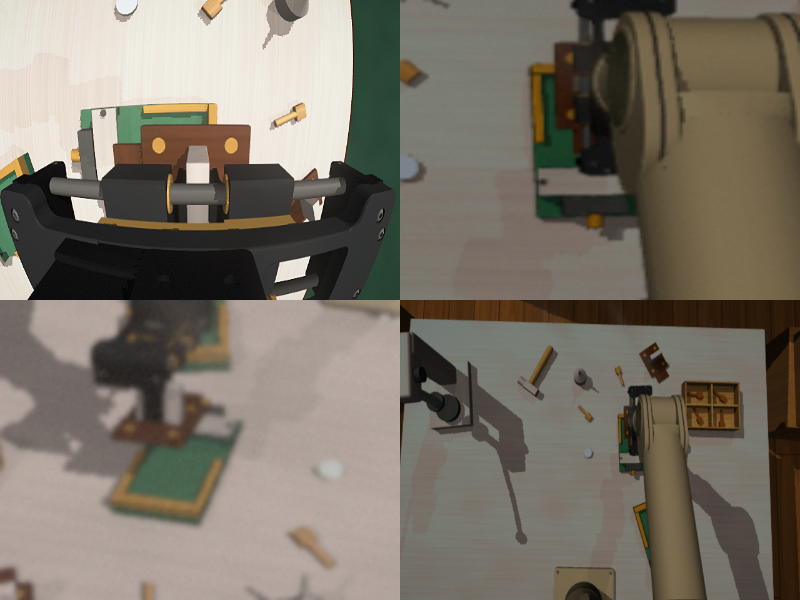

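The template is held, as the wrist view shows: its +y plate edge is at display row 125, columns 142 to 249. I'll check its lateral offset and yaw in the hand from that edge.

Run:
```python
from meas import *
c=dict(np.load("a_wrist.npz")); h,s,v=hsv(c)
from bench import state
st=state(); RT=Rot.from_quat(st["eef_rot"]); 
Rt=RT*(Rot.from_euler('z',np.pi/2)*Rot.from_euler('x',np.pi)).inv(); bar=st["tool_pos"]-Rt.apply([0,0,.005])
print(Rt.as_euler('zyx',degrees=True).round(2))
e=lambda x,y,z=-.022:proj(c,bar+Rt.apply([x,y,z]),True)[0]
print("pred corners",e(-.052,.04).round(1),e(.048,.04).round(1))
wal=((h<14)|(h>170))&(s>90)
for x in(-.045,-.03,-.015,0,.02,.03,.042):
    # scan across the edge in template y
    ys=np.arange(.030,.050,.0002); L=[wal[tuple(np.round(e(x,y)).astype(int)[::-1])] for y in ys]
    print(x,round(ys[np.where(L)[0].max()]*1000,1) if any(L) else None,end="; ")
print()
for y in(.02,.03,.036):
    xs=np.arange(.04,.056,.0002);L=[wal[tuple(np.round(e(x,y)).astype(int)[::-1])] for x in xs]; print(y,"x edge",round(xs[np.where(L)[0].max()]*1000,1) if any(L) else None,end="; ")
```

```text
[ 2.93 -9.98  0.51]
pred corners [221.8 168.4] [400.5 168.2]
-0.045 40.8; -0.03 40.6; -0.015 40.4; 0 41.0; 0.02 41.0; 0.03 41.2; 0.042 40.8; 
0.02 x edge 47.8; 0.03 x edge 47.8; 0.036 x edge 48.0;
```

The offset in the hand is under 1 mm and the yaw is good. Next: guarded descent, then feel for the stop.

Run:
```python
from h import *
from bench import env,kin,state,optics
T=np.radians(10); Y=-1.0; X0=7
def rep(n):
    s=state(); F=Rot.from_euler('z',-JP).apply(s["wrist_force"]); R=Rot.from_euler('z',-JP)
    print(n,"F",F.round(2),"tcp_jig",(R.apply(s["tool_pos"]-J0)*1000).round(2),"op",round(s["opening"],4),"t",s["time"])
p,q=jp(X0,30,T,Y); env.move_linear(p,q,v=.08); env.sleep(.2); rep("above")
hit=env.move_linear(jp(X0,7,T,Y)[0],v=.012,force_limit=3); rep(f"floor {hit}")
z=state()["tool_pos"][2]-jp(0,0,T)[0][2]; print("tip z floor",z*1000)
zt=z*1000+1.3
env.move_linear(jp(X0,zt,T,Y)[0],v=.03); env.sleep(.2); rep("raised")
hit=env.move_linear(jp(-30,zt,T,Y)[0],v=.012,force_limit=4); rep(f"stop {hit}")
env.sleep(.3); rep("hold")
```

```text
above F [ 0.41  0.23 -2.14] tcp_jig [81.95 -1.14 79.22] op 0.0158 t 11.9583
floor True F [0.67 0.1  4.47] tcp_jig [81.83 -1.02 60.14] op 0.0159 t 13.35
tip z floor 11.430346807867863
raised F [ 0.18 -0.33 -2.75] tcp_jig [81.36 -0.95 61.08] op 0.0159 t 13.8
stop True F [ 4.52  0.18 -0.57] tcp_jig [54.99 -0.94 61.59] op 0.0157 t 15.85
hold F [ 5.36 -0.84  0.26] tcp_jig [55.02 -0.87 61.32] op 0.0159 t 16.15
```

Contact at tongue-tip x ≈ −19.6 mm with a steady 5 N hold, which is inside the stop's range. Next I'll ease off slightly, swing down about the tip, then settle on the floor.

Run:
```python
from h import *
from bench import env,kin,state,optics
T=np.radians(10); Y=-1.0
R=Rot.from_euler('z',-JP)
def rep(n):
    s=state(); F=R.apply(s["wrist_force"]); e=(R*Rot.from_quat(s["eef_rot"])*(Rot.from_euler('z',np.pi/2)*Rot.from_euler('x',np.pi)).inv()).as_euler('zyx',degrees=True)
    print(n,"F",F.round(2),"tcp_jig",(R.apply(s["tool_pos"]-J0)*1000).round(2),"rot",e.round(2),"t",s["time"])
tcp=R.apply(state()["tool_pos"]-J0)*1000
x=tcp[0]-(R.apply(jp(0,0,T)[0]-J0)*1000)[0]; print("tip x",x)
x+=1.0; zt=12.7
env.move_linear(jp(x,zt,T,Y)[0],v=.02); env.sleep(.2); rep("backed")
for a in(5,0):
    p,q=jp(x,zt,np.radians(a),Y); hit=env.move_linear(p,q,v=.01,force_limit=6); env.sleep(.2); rep(f"{a} {hit}")
    if hit: break
```

```text
tip x -19.659541277906037
backed F [-0.79  0.1  -2.26] tcp_jig [55.52 -0.88 61.  ] rot [ 0.   -9.81  0.12] t 16.6083
5 False F [ 0.37  0.41 -3.75] tcp_jig [59.85 -1.14 54.78] rot [-0.01 -5.   -0.01] t 17.7333
0 False F [-0.22 -1.41 -2.85] tcp_jig [63.23 -1.15 47.78] rot [-0.01 -0.01 -0.01] t 18.8583
```

Run:
```python
from h import *
from bench import env,kin,state,optics
R=Rot.from_euler('z',-JP); Y=-1.0; ws=Rot.from_euler('z',JP)
def rep(n):
    s=state(); F=R.apply(s["wrist_force"])
    print(n,"F",F.round(2),"tcp_jig",(R.apply(s["tool_pos"]-J0)*1000).round(2),"t",s["time"]); return F
p0=jp(-18.66,12.7,0,Y)[0]
hit=env.move_linear(p0-[0,0,.004],v=.006,force_limit=4); rep(f"down {hit}")
p=state()["tool_pos"]; env.sleep(.2); rep("down hold")
hit=env.move_linear(p+ws.apply([-.006,0,0]),v=.006,force_limit=7); rep(f"push {hit}")
env.sleep(.3); rep("push hold")
```

```text
down True F [-0.34 -0.65  6.52] tcp_jig [63.36 -1.05 46.98] t 19.1833
down hold F [-0.33  0.35  6.29] tcp_jig [63.34 -1.11 46.99] t 19.3833
push True F [-0.01  0.85  3.13] tcp_jig [61.56 -0.94 46.98] t 19.8667
push hold F [-2.22 -0.87  6.05] tcp_jig [61.57 -0.95 47.01] t 20.1667
```

Run:
```python
from h import *
from bench import env,kin,state,optics
R=Rot.from_euler('z',-JP); ws=Rot.from_euler('z',JP)
def rep(n):
    s=state(); F=R.apply(s["wrist_force"])
    print(n,"F",F.round(2),"tcp_jig",(R.apply(s["tool_pos"]-J0)*1000).round(2),"t",s["time"]); return F
for i in range(8):
    p=state()["tool_pos"]
    hit=env.move_linear(p+ws.apply([-.004,0,0]),v=.005,force_limit=5); rep(f"push {hit}")
    env.sleep(.3); F=np.mean([(env.sleep(.02),R.apply(state()["wrist_force"]))[1] for _ in range(6)],0); print("mean",F.round(2))
    if F[0]>5: break
```

```text
push True F [ 0.27 -0.    3.9 ] tcp_jig [61.52 -0.94 46.97] t 20.5083
mean [-0.26  0.12  4.73]
push True F [1.11 0.1  4.09] tcp_jig [61.52 -0.94 46.99] t 21.2417
mean [0.51 0.16 2.35]
push True F [1.35 0.2  2.91] tcp_jig [61.45 -0.93 47.18] t 22.0417
mean [ 1.4  -0.33  2.66]
push True F [ 1.5  -0.54  2.58] tcp_jig [61.38 -0.91 47.35] t 22.8417
mean [ 0.33 -0.37  2.14]
push True F [1.9  0.91 2.26] tcp_jig [61.29 -0.9  47.56] t 23.6667
mean [1.77 0.04 2.67]
push True F [1.35 0.18 1.95] tcp_jig [61.24 -0.89 47.74] t 24.4667
mean [ 0.21 -0.06  2.06]
push True F [ 1.74 -0.35  1.79] tcp_jig [61.18 -0.87 47.97] t 25.3
mean [ 2.06 -0.51  2.96]
push True F [ 1.41 -0.64  1.94] tcp_jig [61.07 -0.85 48.12] t 26.1
mean [ 0.23 -0.34  1.83]
```

```bash
cat > push.py <<'E'
from h import *
from bench import env,kin,state,optics
R=Rot.from_euler('z',-JP)
Q=tool([0,0,0],JP,0)[1]
W=lambda x,y,z:J0+Rot.from_euler('z',JP).apply(np.array([x,y,z])/1000)
def rep(n):
    s=state(); F=np.mean([(env.sleep(.02),R.apply(state()["wrist_force"]))[1] for _ in range(5)],0)
    e=(R*Rot.from_quat(s["eef_rot"])*(Rot.from_euler('z',np.pi/2)*Rot.from_euler('x',np.pi)).inv()).as_euler('zyx',degrees=True)
    print(n,"F",F.round(2),"tcp_jig",(R.apply(s["tool_pos"]-J0)*1000).round(2),"rot",e.round(2),"op",round(s["opening"],4),"t",s["time"]); return F
E
python3 - <<'E'
from push import *
rep("now")
env.move_linear(W(62.3,-1,47.2),Q,v=.01); env.sleep(.3); rep("reset")
c=optics.capture("wrist");cv2.imwrite("pics/b.png",cv2.resize(c["image"][80:280,140:500,::-1],None,fx=2,fy=2))
E
```

```text
now F [-0.15 -0.25  1.76] tcp_jig [61.13 -0.87 48.11] rot [ 0.08 -0.96  0.06] op 0.0157 t 26.5
reset F [-1.82 -0.43 -0.33] tcp_jig [62.24 -1.01 47.03] rot [-0.  0.  0.] op 0.0153 t 27.175
```

View pics/b.png

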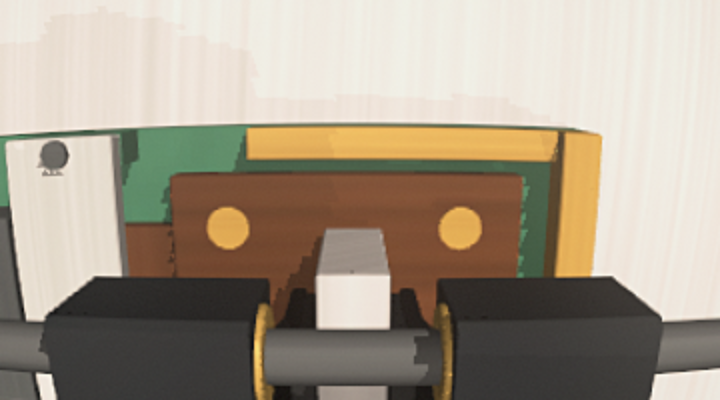

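The picture shows the template lying flat in the jig, with the tongue under the ledge (left, row 250) and even gaps at the cheeks. My repeated relative pushes let the wrist pitch drift; that is reset now. I'll push to absolute targets instead.

Run:
```python
from push import *
for x in(61.8,61.4,61.1,60.8,60.5,60.2,59.9,59.6,59.3,59.0):
    hit=env.move_linear(W(x,-1,46.9),Q,v=.008,force_limit=9); env.sleep(.1)
    F=rep(f"{x} {hit}")
    if F[0]>7 or hit: break
```

```text
61.8 False F [ 1.57  0.26 -0.74] tcp_jig [62.14 -0.87 47.02] rot [ 0.01 -0.04  0.  ] op 0.0157 t 27.6583
61.4 False F [1.79 0.28 0.07] tcp_jig [61.55 -0.87 46.99] rot [ 0.01 -0.02  0.01] op 0.0158 t 28.0917
61.1 False F [ 5.37  0.62 -1.04] tcp_jig [61.51 -0.93 47.04] rot [ 0.   -0.05  0.  ] op 0.0157 t 28.525
60.8 False F [ 6.3   0.39 -1.89] tcp_jig [61.48 -0.97 47.16] rot [ 0.01 -0.08 -0.  ] op 0.0157 t 28.9583
60.5 False F [ 7.25  0.81 -1.87] tcp_jig [61.42 -0.96 47.23] rot [ 0.01 -0.12 -0.  ] op 0.0157 t 29.3917
```

Run:
```python
from push import *
env.move_linear(W(60.2,-1,46.8),Q,v=.008,force_limit=9); env.sleep(.4); rep("press")
env.move_linear(W(61.4,-1,46.9),Q,v=.01); env.sleep(.2); rep("unload")
env.set_gripper(.04); rep("open")
env.move_linear(W(61.4,-1,140),Q,v=.1); env.sleep(.3); rep("up")
env.goto(*tool(J0+[.05,-.06,.26],JP)); env.sleep(.3)
c=optics.capture("wrist");np.savez("e.npz",**c);cv2.imwrite("pics/e.png",cv2.resize(c["image"][20:260,140:500,::-1],None,fx=2,fy=2))
print(state()["time"])
```

```text
press F [ 8.17  0.52 -1.65] tcp_jig [61.4  -0.93 47.28] rot [ 0.01 -0.15 -0.  ] op 0.0161 t 30.125
unload F [4.19 1.05 0.53] tcp_jig [61.56 -0.96 47.01] rot [ 0.   -0.02  0.  ] op 0.0161 t 30.675
open F [ 0.17 -0.22 -0.01] tcp_jig [61.39 -0.97 46.89] rot [0.01 0.   0.  ] op 0.0399 t 31.4917
up F [ 0.14  0.21 -0.09] tcp_jig [ 61.29  -0.94 139.69] rot [0.   0.02 0.02] op 0.0401 t 32.9583
34.0083
```

View pics/e.png

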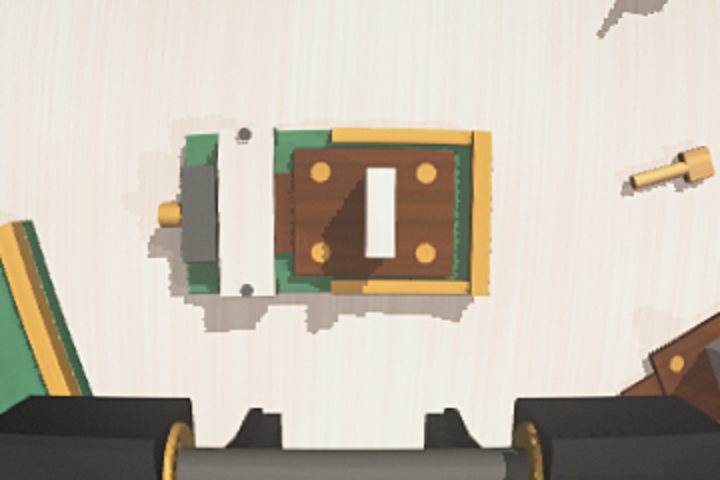

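The template lies flat and centred, with its plate at (375,212) between the cheeks and the tongue under the ledge at (283,212). The gripper is clear, so I'm handing it in.

```bash
python3 -c "
from bench import env
print(env.job_done())"
```

```text
the job is handed in; nothing more can be done
None
```

The job is handed in at about 34 s, no verdict returned: the template hooked under the ledge and met the stop at about 5 N while tilted, was swung flat, pressed at about 8 N and let go; the last picture shows it seated and centred.

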